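# Line up a swung socket flange with a drift and fit the next bolt

## Robot

A 6-joint arm with a two-finger parallel gripper is mounted at the origin on a cart in front of the work surface, level with it; the furniture and walls round the work are solid. World frame = base frame: x ahead of the robot, y to its left, z up, the work surface at z = 0. Lengths are in m, angles in rad, forces in N, time in s.
With the tool pointing down it reaches from about 0.275 to 1 m from the base axis. Payload 8.4 kg.
Tool frame: the origin (TCP) lies midway between the tips of the shut fingers; the grasp point (between the pads) lies 19 mm behind it; z points along the fingers, y is the line along which they close (so a half turn about z gives the same grasp; the last joint's range is limited). The gripper opens to 85 mm and grips with 20 to 120 N. Pads are 22 mm wide; open, the fingers measure 114 mm over their backs; the gripper's body (76 mm by 85 mm) begins 54 mm behind the grasp point. The pads swing forward as they close: fully open they stand 13 mm farther back than shut.
Start: joints at [1.257, 0.353, 1.633, -0, 1.155, -0.002], TCP at [0.192, 0.595, 0.205] pointing down, gripper open.
Joint ranges: [-2.63, 2.63], [-0.92, 2.1], [0.06, 2.66], [-1.3, 4.44], [0, 2.69], [-3.02, 3.02]. Speed limits (rad/s): [2.22, 2.22, 2.79, 3.14, 3.14, 3.14].

## Interface

Orientations are given as [roll, pitch, yaw] about the fixed x, y, z axes, in that order (R = Rz(yaw) Ry(pitch) Rx(roll)).
In Python, from rig import env gives the robot as it stands.
- The arm moves only by the tool arm_command, never from a script. Its argument "commands" is a list of rows, each an object with "delta_pos": the shift along the tool's x, y, z in units of 40 mm (1.0 is 40 mm), a list of three; "roll": the turn about the tool's z in units of 8 degrees (1.0 is 8 degrees); "hand": the gripper command: -1 is fully open, 1 is shut, values between are in proportion. A call has 1 to 12 rows; each row is the pose to reach, as a shift and turn from the pose commanded when the call began, along the tool's axes at that moment; what a row does not reach only later rows make up. A row lasts 1/10 s, in which the tool goes at most 50 mm and 8.59 degrees, less where a joint would pass 70% of its speed; a pose out of reach is approached as far as the arm can. A call with a gripper value outside its range is refused whole. The fingers move at their own pace and stop on an object; "grip_force" is the grip in N (left out, the last holds). Time passes only in rows, so rows that repeat a pose let the fingers close. It gives the time, the measured TCP pose, the force, the opening and the grip force at its end, in the units of the state.
- env.read_state(): the state, without advancing time (a new reading comes with each control period).
- env.get_image(name): name is "scene" or "top" or "wrist"; returns a dict with "pixels" (400x640x3 uint8, red, green, blue), "fovy" (degrees; the focal length in pixels is half the picture's height over the tangent of half this angle, whatever the lens; pixels are square), "cx", "cy" (the principal point, pixels), "D" ([k1, k2, p1, p2, k3] as OpenCV has them; the pictures are not rectified), "xyz" and "attitude" of the camera in the world. Camera axes: x right, y down, z forward; pixel columns grow to the right and rows downward; lengths in m; the calibration is good to about 2 mm. A picture is of the moment at which its call begins. There is no depth.
- env.job_done(): hands the job in; it is judged then, once.
Trained networks look in a picture, given as the dict that the camera call returned (one of the last four; its "shot" number tells which), for a name from the list of things; names that differ only in an ending like _2 or _b are one class to them, and where a whole thing is asked for, a point or a joint stands for the part that bears it (a point fixed in the world has none). Each returns a list of dicts, best first, with "score" (0 to 1); they miss things now and then, are a little off and sometimes report something else, mostly with a low value. They report only what shows in the picture. A call takes as long as a camera call. They do not tell look-alikes from the thing itself.
- env.boxes_of(name, picture): "xy" ([column, row] in pixels, amid what is visible of it).
The state is a dict: "time_s": time; "joints": joint angles; "joint_vel": joint speeds; "joint_torque": joint torques, N m; "tool_pos": TCP position; "tcp_rot": TCP orientation; "force": force on the tool from outside, world axes, zero at the start; "ft_torque": the same for the moment, N m; "gripper_width": opening from 0.0 (shut) to 1.0 (fully open); "grip_force": force on a finger pad.
Only numpy, scipy, OpenCV 4.12 (cv2) and the standard library are available. Lean on these libraries where they do the work, as an engineer would, in place of code of your own. Each camera call takes 0.05 s, during which the arm holds its last target. There are 200 camera calls.

## Task

The lamp-arm socket on the bench plate hangs on one bolt and has swung aside, so its two open holes no longer meet the holes in the plate below. Put the drift through one of the open holes, feel for the plate's hole underneath and ease the holes into line until the drift's shoulder sits down on the flange; then, with the drift still in, drop the loose bolt fully home in the other open hole and leave both standing there. Never press drift or bolt onto the work with more than a firm push (35 N).

Things in the scene. Friction and masses are not known exactly. Their poses are not given: they have to be found in the camera images.
- flange: Bare aluminium socket flange, a rounded triangle 8 mm thick with three lobes (radius 19 mm), lying on a fixed grey bench plate; top 32 mm above the worktop. Origin: axis of the bolt already fitted, at the flange's underside; z up. A hub (33 mm across, 30 mm tall above the flange, black clamp screw on its side towards the fitted bolt) stands at (-50, 0) mm, open holes at (-75, +-43.3) mm.
- hole_left (a point): Centre of one open hole (12.5 mm across) at the flange's top face, at (-75, +43.3) mm from the flange's origin; axes as the flange's, moves with it. The flange turns about its fitted bolt against friction: 3 to 4 N sideways at an open hole, so a nose in the hole can drag it along.
- hole_right (a point): Centre of the other open hole (12.5 mm) at the flange's top face, at (-75, -43.3) mm. The flange has swung counter-clockwise seen from above: the plate's own hole (12.5 mm, straight through its 24 mm) lies 4 to 22 mm farther clockwise, along the arc about the fitted bolt. How far is not measured; it must be felt or seen. The plate (140 x 150 mm) cannot move.
- drift: Bright steel drift standing in the wooden rack. Origin: middle of its shoulder's underside; z up along the pin. Below: shank 11.7 mm across for 12 mm, then a tapered nose to 6.5 mm across at 29 mm below. Above: round shoulder 20 mm across, 4 mm thick; square grip 15 x 15 mm (faces across x and y) from 4 to 50 mm; cap to 55 mm. About 0.13 kg.
- bolt: Black bolt standing head up in the wooden rack. Origin: middle of the underside of its collar; z up. Collar 18 mm across and 2 mm thick, above it a round knurled head 14 mm across up to 12 mm; shank below 10 mm across and 28 mm long. Mass about 0.05 kg.
- rack: Bored wooden block 46 x 116 x 36 mm, fixed to the worktop. Origin: middle of its underside; y along its length. Three 14 mm holes 32 mm deep at y = -40, 0, +40 mm; drift and bolt stand in the outer two, either way round, shoulder or collar on its top.
There are look-alikes about, which are no part of the job. Leave any orange or red look-alike of the drift alone.

How it is judged:
On the way, in this order (a step that is already met when the one before it is completed fails the run):
1. the drift is home: its shoulder sits on the flange at an open hole ((distance between drift and hole_left below 0.003 m or distance between drift and hole_right below 0.003 m) and angle between drift's own z axis and vertical below 0.08 rad), for 0.2 s.
2. with the drift still home, the bolt is home in the other open hole (((distance between drift and hole_left below 0.003 m and distance between bolt and hole_right below 0.0035 m and angle between bolt's own z axis and vertical below 0.1 rad) or (distance between drift and hole_right below 0.003 m and distance between bolt and hole_left below 0.0035 m and angle between bolt's own z axis and vertical below 0.1 rad))), for 0.2 s.
At the end, for the whole second after the job is handed in: The drift stands upright in one open hole with its shoulder down on the flange (origin within 3 mm of the hole's centre at the flange's top, tilt under 0.08 rad), the bolt stands upright in the other with its collar down on the flange (within 3.5 mm, tilt under 0.1 rad), both at rest and let go (((distance between drift and hole_left below 0.003 m and distance between bolt and hole_right below 0.0035 m) or (distance between drift and hole_right below 0.003 m and distance between bolt and hole_left below 0.0035 m)) and angle between drift's own z axis and vertical below 0.08 rad and angle between bolt's own z axis and vertical below 0.1 rad and linear speed of each of drift, bolt below 0.02 m/s); the robot touches nothing.
It fails at once if the drift is forced: it presses on the bench plate and the flange it carries with more than 35 N (contact force between drift and bench_plate above 35 N).
It fails at once if the bolt is forced: it presses on the bench plate and the flange it carries with more than 35 N (contact force between bolt and bench_plate above 35 N).
It also fails if it takes over 67 s, if anything falls off the work surface, if the arm or the gripper's body presses on something with over 40 N, if the wrist force passes 120 N, or if a joint passes its speed limit or range.

## Working session

There is one attempt and no reset: what is moved stays moved. The work goes in short steps, Python scripts to look and compute and a tool call to move; the robot and the scene stay as the last step left them, time stands still between calls to the robot, and variables do not carry over. Pictures are saved under pics/ and viewed, at most 10 in all, crops included, and the job is handed in when it is done.

Besides the shell and the picture viewer there is one more tool, called after "Call:" as a command line: name --argument value ..., lists and objects as JSON in quotes. arm_command: Moves the arm, as the interface text tells. Its arguments: {"type":"object","properties":{"commands":{"type":"array","items":{"type":"object","properties":{"delta_pos":{"type":"array","items":{"type":"number"}},"roll":{"type":"number"},"hand":{"type":"number"}}}},"grip_force":{"type":"number"}},"required":["commands"]}

```bash
mkdir -p pics; ls
cat > h.py <<'E'
import numpy as np, cv2, json
from scipy.spatial.transform import Rotation as R
from rig import env
def K(p):
    h,w=p["pixels"].shape[:2]; f=h/2/np.tan(np.radians(p["fovy"])/2)
    return np.array([[f,0,p["cx"]],[0,f,p["cy"]],[0,0,1]])
def rot(p):
    a=np.array(p["attitude"],float)
    return a if a.shape==(3,3) else R.from_euler("xyz",a).as_matrix()
def pt(p,uv,z):
    n=cv2.undistortPoints(np.array([[uv]],float),K(p),np.array(p["D"],float))[0,0]
    d=rot(p)@np.array([n[0],n[1],1]); c=np.array(p["xyz"])
    return c+d*(z-c[2])/d[2]
def proj(p,X):
    Rw=rot(p).T; X=np.atleast_2d(X)
    return cv2.projectPoints(X,cv2.Rodrigues(Rw)[0],-Rw@np.array(p["xyz"]),K(p),np.array(p["D"],float))[0][:,0]
def save(p,n): cv2.imwrite("pics/"+n,p["pixels"][:,:,::-1])
E
python3 - <<'E'
from h import *
print(env.read_state())
for c in("top","scene"):
    p=env.get_image(c); save(p,c+"0.png"); print(c,p["xyz"],p["attitude"],p["fovy"],p["D"])
    for n,z in(("flange",.032),("hole_left",.032),("hole_right",.032),("drift",.06),("bolt",.045),("rack",.036)):
        for b in env.boxes_of(n,p)[:4]: print(n,round(b["score"],2),np.round(b["xy"],1),np.round(pt(p,b["xy"],z),3))
E
```

```text
pics
{'time_s': 0.0, 'joints': array([ 1.25658360e+00,  3.53659694e-01,  1.63415250e+00,  3.21689431e-05,
        1.15521779e+00, -2.39277162e-03]), 'joint_vel': array([ 0.00019097, -0.0016619 , -0.0005376 , -0.00016821,  0.00027374,
       -0.00029254]), 'joint_torque': array([ 2.05238146e-03, -6.05244756e+01, -3.42078638e+01,  1.79109074e-04,
        9.18795413e-03,  6.14185115e-05]), 'tool_pos': array([0.19156555, 0.59435937, 0.20414665]), 'tcp_rot': array([-3.14015540e+00, -3.28512218e-05,  2.82975967e+00]), 'force': array([ 0.36466487, -0.74892522,  0.22496585]), 'ft_torque': array([-0.01886272,  0.03021776,  0.05123282]), 'grip_force': 0.0, 'gripper_width': 0.9983743748246009}
top [ 0.29795489 -0.07233716  1.19203184] [-3.01852088 -0.01327557 -1.59121466] 46.61795502215416 [-0.11980223  0.          0.          0.          0.        ]
flange 0.95 [267.2 187. ] [0.459 0.04  0.032]
hole_left 0.79 [266.3 185.2] [0.463 0.043 0.032]
hole_right 0.73 [265.4 188.2] [0.456 0.045 0.032]
hole_right 0.17 [372.  187.1] [ 0.453 -0.224  0.032]
drift 0.48 [410.6 161.4] [ 0.513 -0.32   0.06 ]
drift 0.42 [413.9 225.8] [ 0.352 -0.321  0.06 ]
rack 0.75 [383.3 191.8] [ 0.44  -0.252  0.036]
scene [ 0.08070571 -0.79008007  0.97336992] [-2.42966462 -0.0194297  -0.47997321] 42.425846766182744 [-0.03439321  0.          0.          0.          0.        ]
flange 0.91 [299.5 173.7] [0.469 0.038 0.032]
hole_left 0.55 [301.  174.8] [0.471 0.032 0.032]
hole_right 0.85 [299.3 170.1] [0.475 0.049 0.032]
drift 0.63 [395.7 266.7] [ 0.521 -0.326  0.06 ]
drift 0.6 [352.5 276. ] [ 0.427 -0.304  0.06 ]
drift 0.52 [320.7 297.7] [ 0.344 -0.321  0.06 ]
rack 0.57 [348.6 269.5] [ 0.437 -0.273  0.036]
```

Run:
```python
import cv2
a=cv2.imread("pics/top0.png");b=cv2.imread("pics/scene0.png")
a=cv2.resize(a[110:290,200:440],(800,600),interpolation=cv2.INTER_CUBIC)
b=cv2.resize(b[120:330,230:510],(800,600),interpolation=cv2.INTER_CUBIC)
cv2.imwrite("pics/topc.png",a);cv2.imwrite("pics/scenec.png",b)
```

```text
(no output)
```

View pics/topc.png

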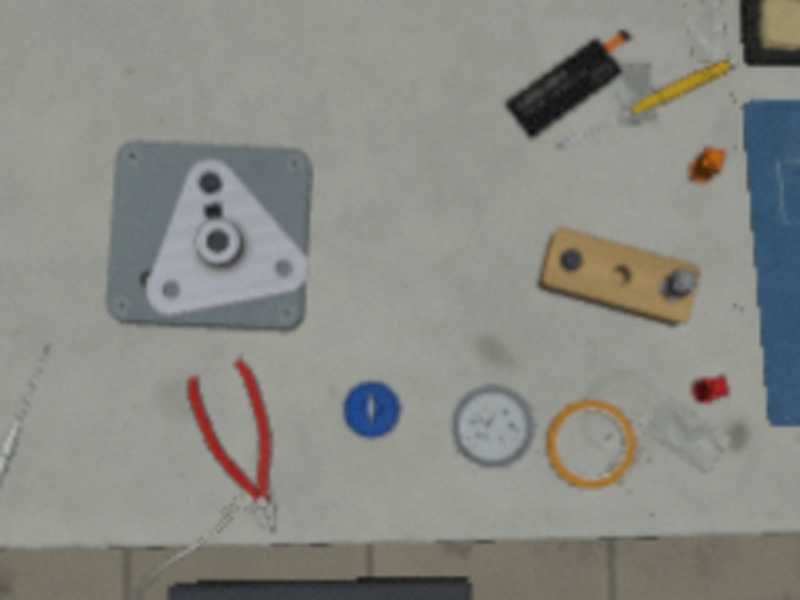

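View pics/scenec.png

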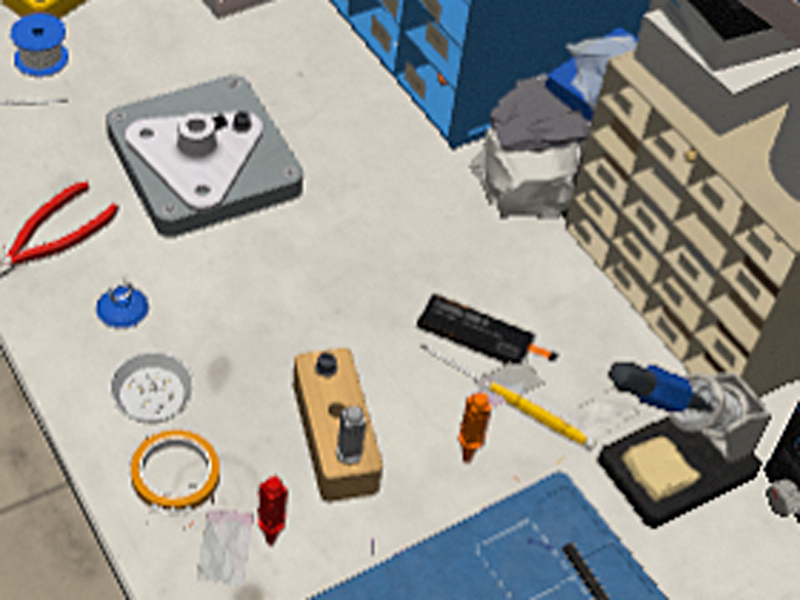

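The top view shows the flange's fitted bolt at crop (210,182), with open holes at (171,289) and (284,268). A dark sliver of the plate's hole shows at (145,279), just beyond the left lobe. In the rack the bolt is at (571,260) and the bright drift at (685,280). The orange and red decoys stand apart.

```bash
cat >> h.py <<'E'
def goto(tgt,yaw=None):
    s=env.read_state(); Rm=R.from_euler("xyz",s["tcp_rot"]).as_matrix()
    print("t",round(s["time_s"],2),"tcp",np.round(s["tool_pos"],4),"yaw",np.round(s["tcp_rot"],3),"F",np.round(s["force"],1),"w",round(s["gripper_width"],3))
    d=Rm.T@(np.array(tgt)-s["tool_pos"]); print("delta",np.round(d/.04,3))
    if yaw is not None:
        e=(yaw-s["tcp_rot"][2]+np.pi/2)%np.pi-np.pi/2
        print("roll units (tool z down => sign -):",np.round(-np.degrees(e)/8,3), "j6",round(s["joints"][5],3))
E
python3 - <<'E'
from h import *
p=env.get_image("top")
f=lambda u,v,z:pt(p,[200+u*.3,110+v*.3],z)
for n,u,v,z in(("fitbolt",210,182,.044),("hub",218,240,.062),("HL",171,289,.032),("HR",284,268,.032),("sliver",145,279,.024),("bolt",571,260,.048),("drift",683,280,.091),("mid hole",622,274,.036)): print(n,np.round(f(u,v,z),4))
w=env.get_image("wrist"); s=env.read_state()
Rm=R.from_euler("xyz",s["tcp_rot"]).as_matrix()
print("cam in tool",Rm.T@(np.array(w["xyz"])-s["tool_pos"]), Rm.T@rot(w), w["fovy"])
goto([.44,-.25,.25],0)
E
```

```text
fitbolt [0.5139 0.0494 0.044 ]
hub [0.4669 0.0417 0.062 ]
HL [0.4347 0.0806 0.032 ]
HR [ 0.449 -0.005  0.032]
sliver [0.4436 0.1015 0.024 ]
bolt [ 0.449  -0.2205  0.048 ]
drift [ 0.4273 -0.2957  0.091 ]
mid hole [ 0.4392 -0.2604  0.036 ]
cam in tool [ 0.07038547  0.00099966 -0.16862631] [[-2.53985622e-04 -9.61538748e-01 -2.74669202e-01]
 [ 9.99999882e-01 -1.30316966e-04 -4.68493660e-04]
 [ 4.14680751e-04 -2.74669289e-01  9.61538668e-01]] 63.47930307987939
t 0.8 tcp [0.1918 0.5949 0.2049] yaw [3.142 0.    2.83 ] F [ 0.4  0.1 -0.5] w 1.001
delta [-12.387 -18.199  -1.128]
roll units (tool z down => sign -): -2.233 j6 -0.002
```

Call:
arm_command --commands '[{"delta_pos": [-10.2, -11.0, 0], "roll": 0, "hand": -1}, {"delta_pos": [-10.2, -11.0, 0], "roll": 0, "hand": -1}, {"delta_pos": [-10.2, -11.0, 0], "roll": 0, "hand": -1}, {"delta_pos": [-10.2, -11.0, 0], "roll": 0, "hand": -1}, {"delta_pos": [-10.2, -11.0, 0], "roll": 0, "hand": -1}, {"delta_pos": [-10.2, -11.0, 0], "roll": 0, "hand": -1}, {"delta_pos": [-10.2, -11.0, 0], "roll": 0, "hand": -1}, {"delta_pos": [-10.2, -11.0, 0], "roll": 0, "hand": -1}, {"delta_pos": [-10.2, -11.0, 0], "roll": 0, "hand": -1}, {"delta_pos": [-10.2, -11.0, 0], "roll": 0, "hand": -1}, {"delta_pos": [-10.2, -11.0, 0], "roll": 0, "hand": -1}, {"delta_pos": [-10.2, -11.0, 0], "roll": 0, "hand": -1}]'

```text
time_s: 2.0
tool_pos: [0.4457, 0.0489, 0.2053]
tcp_rot: [3.141, 0.001, 2.83]
force: [0.9, 1.1, 0.4]
gripper_width: 1.001
grip_force: 0.0
```

Run:
```python
from h import *
w=env.get_image("wrist"); save(w,"w1.png")
np.save("w1.npy",w,allow_pickle=True)
for n in("hole_left","hole_right"):
    for b in env.boxes_of(n,w)[:3]: print(n,round(b["score"],2),np.round(b["xy"],1),np.round(pt(w,b["xy"],.032),4))
print(proj(w,[[.435,.081,.032],[.449,-.005,.032],[.444,.1,.024]]))
goto([.44,-.25,.25],2.83)
```

```text
hole_left 0.9 [324.  193.1] [0.4652 0.0482 0.032 ]
hole_right 0.93 [326.3 192.9] [0.4657 0.0506 0.032 ]
[[344.83228027 157.72830903]
 [273.23054585 193.95429622]
 [363.38430631 159.17551931]]
t 2.15 tcp [0.446  0.0484 0.2051] yaw [3.142e+00 1.000e-03 2.824e+00] F [0.1 1.  0.3] w 1.001
delta [-2.184 -7.136 -1.123]
roll units (tool z down => sign -): -0.04 j6 -1.149
```

View pics/w1.png

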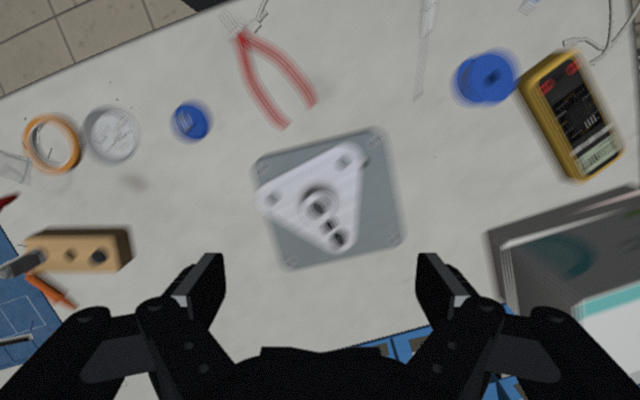

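The view is motion-blurred. The flange holes are near (346,160) and (270,197), and the arm has settled now, so I'll take it again.

Run:
```python
from h import *
w=env.get_image("wrist"); save(w,"w2.png")
import pickle; pickle.dump(w,open("w2.pkl","wb"))
c=w["pixels"][120:280,240:420,::-1]; cv2.imwrite("pics/w2c.png",cv2.resize(c,(675,600),interpolation=cv2.INTER_CUBIC))
```

```text
(no output)
```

View pics/w2c.png

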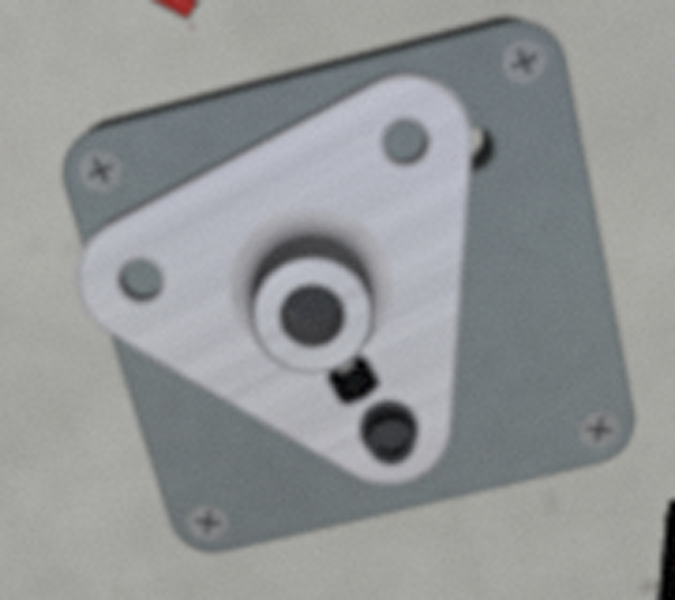

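Run:
```python
from h import *
import pickle; p=pickle.load(open("w2.pkl","rb"))
f=lambda u,v,z:pt(p,[240+u/3.75,120+v/3.75],z)
L=f(406,141,.032);Rr=f(141,279,.032);P=f(472.5,149,.024);B=f(390,431,.044)
print("L",L,"R",Rr,"P",P,"B",B)
m=(L+Rr)/2; d=(L-Rr)[:2]; print("LR dist",np.linalg.norm(d)); y=d/np.linalg.norm(d); x=np.array([y[1],-y[0]])
O=m[:2]+x*.075; print("O",O,"flange yaw",np.degrees(np.arctan2(x[1],x[0])))
a=lambda q:np.arctan2(*(q[:2]-O)[::-1])
dl=a(P)-a(L); print("radii",np.linalg.norm(L[:2]-O),np.linalg.norm(P[:2]-O),"swing deg",np.degrees(dl),"arc mm",dl*86.6)
goto([.44,-.25,.25],2.83)
```

```text
L [0.43632664 0.08394673 0.032     ] R [ 0.45083818 -0.00118531  0.032     ] P [0.44588031 0.10191714 0.024     ] B [0.51408166 0.05451681 0.044     ]
LR dist 0.0863599940104234
O [0.51751598 0.05398336] flange yaw 9.673611547678453
radii 0.08654196751501599 0.08619347727680154 swing deg -13.530923596292435 arc mm -20.451383913388828
t 2.2 tcp [0.4452 0.0499 0.2048] yaw [ 3.141 -0.     2.826] F [ 1.2  0.8 -0.2] w 1.0
delta [-2.201 -7.169 -1.131]
roll units (tool z down => sign -): -0.027 j6 -1.148
```

Call:
arm_command --commands '[{"delta_pos": [-2.2, -8.2, 0], "roll": 0, "hand": -1}, {"delta_pos": [-2.2, -8.2, 0], "roll": 0, "hand": -1}, {"delta_pos": [-2.2, -8.2, 0], "roll": 0, "hand": -1}, {"delta_pos": [-2.2, -8.2, 0], "roll": 0, "hand": -1}, {"delta_pos": [-2.2, -8.2, 0], "roll": 0, "hand": -1}, {"delta_pos": [-2.2, -8.2, 0], "roll": 0, "hand": -1}, {"delta_pos": [-2.2, -8.2, 0], "roll": 0, "hand": -1}, {"delta_pos": [-2.2, -8.2, 0], "roll": 0, "hand": -1}, {"delta_pos": [-2.2, -8.2, 0], "roll": 0, "hand": -1}, {"delta_pos": [-2.2, -8.2, 0], "roll": 0, "hand": -1}, {"delta_pos": [-2.2, -8.2, 0], "roll": 0, "hand": -1}]'

```text
time_s: 3.3
tool_pos: [0.4285, -0.2864, 0.2049]
tcp_rot: [3.141, -0.0, 2.832]
force: [0.7, -0.5, 0.3]
gripper_width: 0.997
grip_force: 0.0
```

Run:
```python
from h import *
w=env.get_image("wrist"); save(w,"w3.png")
import pickle; pickle.dump(w,open("w3.pkl","wb"))
print(proj(w,[[.427,-.296,.091],[.449,-.2205,.048],[.44,-.25,.036]]))
uv=proj(w,[[.437,-.265,.06]])[0].astype(int); x0=max(0,min(640-180,uv[0]-90)); y0=max(0,min(240,uv[1]-80)); print(x0,y0)
c=w["pixels"][y0:y0+160,x0:x0+180,::-1]; cv2.imwrite("pics/w3c.png",cv2.resize(c,(675,600),interpolation=cv2.INTER_CUBIC))
print(env.read_state()["tool_pos"])
```

```text
[[308.41472097 191.37358158]
 [386.18444293 179.16861726]
 [355.08144329 177.15501568]]
252 103
[ 0.42853038 -0.28663061  0.20497194]
```

View pics/w3c.png

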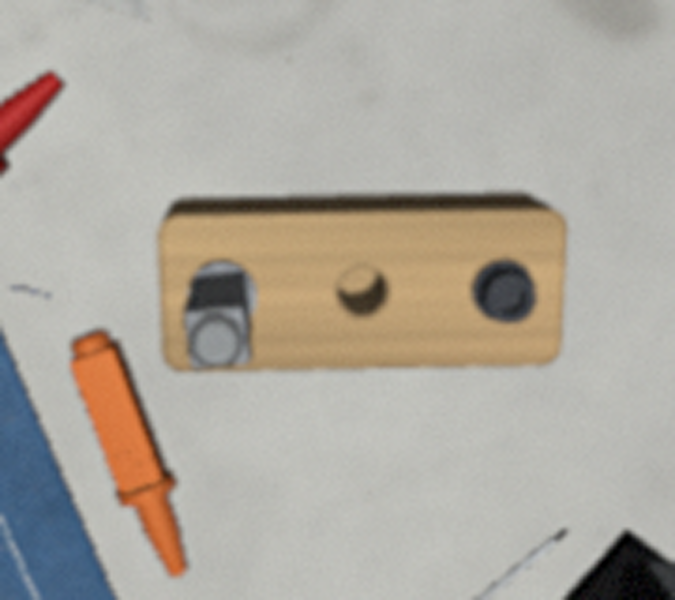

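The crop shows the drift's cap centre at (216,342), its square grip aligned with the image axes to within about 3°. The bolt head is at (504,290), the empty hole at (363,290), and the orange decoy lies clear.

Run:
```python
from h import *
import pickle; p=pickle.load(open("w3.pkl","rb"))
f=lambda u,v,z:pt(p,[252+u/3.75,103+v/3.75],z)
D=f(216,342,.091);B=f(504,290,.048);M=f(363,290,.036)
print("D",D,"B",B,"M",M,"DB",np.linalg.norm((D-B)[:2]),"mid",(D+B)/2, "bolt dir",np.degrees(np.arctan2(*(B-D)[1::-1])))
a=f(186,367,.086);b=f(246,367,.086); print("grip edge",np.degrees(np.arctan2(*(b-a)[1::-1])),np.linalg.norm(b-a))
goto([D[0],D[1],.046])
```

```text
D [ 0.42982761 -0.29580762  0.091     ] B [ 0.45025599 -0.22059711  0.048     ] M [ 0.44128197 -0.25735222  0.036     ] DB 0.07793548190993527 mid [ 0.4400418  -0.25820236  0.0695    ] bolt dir 74.80416151699015
grip edge 72.2484359909651 0.014801966128754755
t 3.35 tcp [ 0.4285 -0.2866  0.205 ] yaw [ 3.141 -0.     2.832] F [0.2 0.  0. ] w 1.005
delta [-0.101 -0.21   3.974]
```

Call:
arm_command --commands '[{"delta_pos": [-0.09, -0.23, 1], "roll": 0, "hand": -0.4}, {"delta_pos": [-0.09, -0.23, 2], "roll": 0, "hand": -0.4}, {"delta_pos": [-0.09, -0.23, 3], "roll": 0, "hand": -0.4}, {"delta_pos": [-0.09, -0.23, 3.97], "roll": 0, "hand": -0.4}, {"delta_pos": [-0.09, -0.23, 3.97], "roll": 0, "hand": -0.4}, {"delta_pos": [-0.09, -0.23, 3.97], "roll": 0, "hand": 1}, {"delta_pos": [-0.09, -0.23, 3.97], "roll": 0, "hand": 1}, {"delta_pos": [-0.09, -0.23, 3.97], "roll": 0, "hand": 1}, {"delta_pos": [-0.09, -0.23, 3.97], "roll": 0, "hand": 1}, {"delta_pos": [-0.09, -0.23, 3.97], "roll": 0, "hand": 1}]' --grip_force 70

```text
time_s: 4.35
tool_pos: [0.4305, -0.299, 0.0483]
tcp_rot: [-3.141, 0.004, 2.83]
force: [1.2, 1.2, 7.0]
gripper_width: 0.143
grip_force: 68.4
```

Call:
arm_command --commands '[{"delta_pos": [0, 0, -1], "roll": 0, "hand": 1}, {"delta_pos": [0, 0, -2.2], "roll": 0, "hand": 1}, {"delta_pos": [1.4, 4.5, -2.6], "roll": 0, "hand": 1}, {"delta_pos": [1.4, 4.5, -2.6], "roll": 0, "hand": 1}, {"delta_pos": [1.4, 4.5, -2.6], "roll": 0, "hand": 1}, {"delta_pos": [2.8, 9.1, -2.6], "roll": 0, "hand": 1}, {"delta_pos": [2.8, 9.1, -2.6], "roll": 0, "hand": 1}, {"delta_pos": [2.8, 9.1, -2.6], "roll": 0, "hand": 1}, {"delta_pos": [2.8, 9.1, -2.6], "roll": 0, "hand": 1}, {"delta_pos": [2.8, 9.1, -2.6], "roll": 0, "hand": 1}, {"delta_pos": [2.8, 9.1, -2.6], "roll": 0, "hand": 1}, {"delta_pos": [2.8, 9.1, -2.6], "roll": 0, "hand": 1}]'

```text
time_s: 5.55
tool_pos: [0.434, 0.0832, 0.1509]
tcp_rot: [3.141, 0.001, 2.832]
force: [-0.5, -0.8, -1.1]
gripper_width: 0.147
grip_force: 69.1
```

Run:
```python
from h import *
import time
w=env.get_image("wrist"); w=env.get_image("wrist"); save(w,"w4.png")
import pickle; pickle.dump(w,open("w4.pkl","wb"))
goto([.4363,.0839,.095])
t=env.read_state()["tool_pos"]
print(proj(w,[[.4363,.0839,.032],t+[0,0,.043],t-[0,0,.041]]))
c=w["pixels"][120:320,220:440,::-1]; cv2.imwrite("pics/w4c.png",cv2.resize(c,(660,600),interpolation=cv2.INTER_CUBIC))
```

```text
t 5.65 tcp [0.4339 0.082  0.1505] yaw [3.142e+00 1.000e-03 2.830e+00] F [ 0.7 -0.5 -1.5] w 0.146
delta [-0.042  0.063  1.388]
[[321.3905466  190.28547994]
 [316.95982519 277.15108395]
 [318.12309833 215.56345802]]
```

View pics/w4c.png

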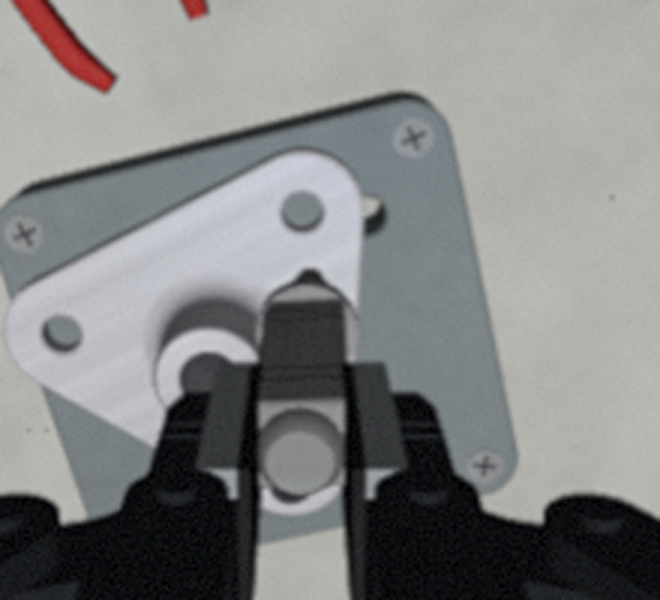

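The hole sits at crop (302,210), full-frame (320.7,190), matching the earlier fix. The drift's nose tip is at about crop (310,274), full-frame (323.3,211).

Run:
```python
from h import *
import pickle; p=pickle.load(open("w4.pkl","rb"))
t=env.read_state()["tool_pos"]
tip=pt(p,[323.3,211.3],t[2]-.041); L=pt(p,[220+302/3,120+210/3],.032); cap=pt(p,[319.7,272.7],t[2]+.043); sh=pt(p,[322.7,120+322/3],t[2]-.010)
print("tip-tcp",tip-t,"cap-tcp",cap-t,"sh-tcp",sh-t,"L",L)
goto(t+np.r_[(L-tip)[:2],-.058])
```

```text
tip-tcp [-0.00183353  0.00429976 -0.041     ] cap-tcp [-0.0016974   0.00180025  0.043     ] sh-tcp [-0.00209322  0.00370856 -0.01      ] L [0.4358405  0.08335129 0.032     ]
t 5.65 tcp [0.4339 0.082  0.1505] yaw [3.142e+00 1.000e-03 2.830e+00] F [ 0.7 -0.5 -1.5] w 0.146
delta [-0.112 -0.042  1.45 ]
```

Call:
arm_command --commands '[{"delta_pos": [-0.11, -0.04, 0.7], "roll": 0, "hand": 1}, {"delta_pos": [-0.11, -0.04, 1.45], "roll": 0, "hand": 1}, {"delta_pos": [-0.11, -0.04, 1.6], "roll": 0, "hand": 1}, {"delta_pos": [-0.11, -0.04, 1.6], "roll": 0, "hand": 1}, {"delta_pos": [-0.11, -0.04, 1.6], "roll": 0, "hand": 1}]'

```text
time_s: 6.15
tool_pos: [0.4382, 0.0794, 0.087]
tcp_rot: [3.141, 0.001, 2.829]
force: [-0.6, 0.3, -0.1]
gripper_width: 0.148
grip_force: 69.1
```

Run:
```python
from h import *
w=env.get_image("wrist"); w=env.get_image("wrist"); save(w,"w5.png")
import pickle; pickle.dump(w,open("w5.pkl","wb"))
goto([.4363,.0839,.075])
t=env.read_state()["tool_pos"]
print(proj(w,[[.4358,.0833,.032],t-[0.0018,-.0043,.041]]))
c=w["pixels"][150:270,250:390,::-1]; cv2.imwrite("pics/w5c.png",cv2.resize(c,(700,600),interpolation=cv2.INTER_CUBIC))
```

```text
t 6.25 tcp [0.4385 0.0798 0.0873] yaw [3.141e+00 2.000e-03 2.829e+00] F [-0.2  0.2 -0.5] w 0.147
delta [0.085 0.081 0.307]
[[322.44191903 204.32171779]
 [324.09760194 211.23764317]]
```

View pics/w5c.png

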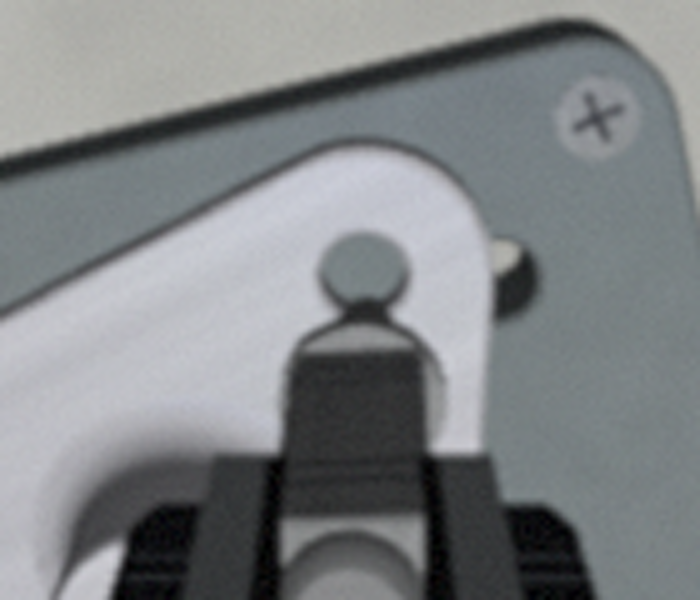

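The tip is at crop (367,306) and the hole at (364,270), in line laterally. The projection puts the nose within 1 mm of the hole's axis, so I'll lower it into the hole.

Call:
arm_command --commands '[{"delta_pos": [0.015, -0.02, 0.2], "roll": 0, "hand": 1}, {"delta_pos": [0.015, -0.02, 0.35], "roll": 0, "hand": 1}, {"delta_pos": [0.015, -0.02, 0.45], "roll": 0, "hand": 1}, {"delta_pos": [0.015, -0.02, 0.5], "roll": 0, "hand": 1}, {"delta_pos": [0.015, -0.02, 0.5], "roll": 0, "hand": 1}, {"delta_pos": [0.015, -0.02, 0.5], "roll": 0, "hand": 1}]'

```text
time_s: 6.85
tool_pos: [0.4368, 0.0793, 0.0661]
tcp_rot: [-3.142, -0.0, 2.83]
force: [-0.0, -1.1, 0.1]
gripper_width: 0.149
grip_force: 69.1
```

Run:
```python
from h import *
t=env.read_state()["tool_pos"]; goto(t+[.0096,.018,0])
```

```text
t 6.85 tcp [0.4368 0.0793 0.0661] yaw [-3.142 -0.     2.83 ] F [-0.  -1.1  0.1] w 0.149
delta [-0.09   0.502 -0.   ]
```

Call:
arm_command --commands '[{"delta_pos": [-0.01, 0.1, 0], "roll": 0, "hand": 1}, {"delta_pos": [-0.02, 0.2, 0], "roll": 0, "hand": 1}, {"delta_pos": [-0.04, 0.3, 0], "roll": 0, "hand": 1}, {"delta_pos": [-0.06, 0.4, 0], "roll": 0, "hand": 1}, {"delta_pos": [-0.09, 0.5, 0], "roll": 0, "hand": 1}, {"delta_pos": [-0.09, 0.5, 0], "roll": 0, "hand": 1}, {"delta_pos": [-0.09, 0.5, 0], "roll": 0, "hand": 1}]'

```text
time_s: 7.55
tool_pos: [0.4462, 0.0973, 0.0661]
tcp_rot: [-3.141, -0.0, 2.83]
force: [-1.5, -2.4, -0.0]
gripper_width: 0.147
grip_force: 69.1
```

Run:
```python
from h import *
w=env.get_image("wrist"); save(w,"w6.png")
import pickle; pickle.dump(w,open("w6.pkl","wb"))
goto([.4464,.0973,.05])
c=w["pixels"][150:270,250:390,::-1]; cv2.imwrite("pics/w6c.png",cv2.resize(c,(700,600),interpolation=cv2.INTER_CUBIC))
```

```text
t 7.6 tcp [0.4462 0.0973 0.0661] yaw [-3.142 -0.     2.83 ] F [-0.8 -3.  -0.1] w 0.148
delta [-0.005  0.002  0.402]
```

View pics/w6c.png

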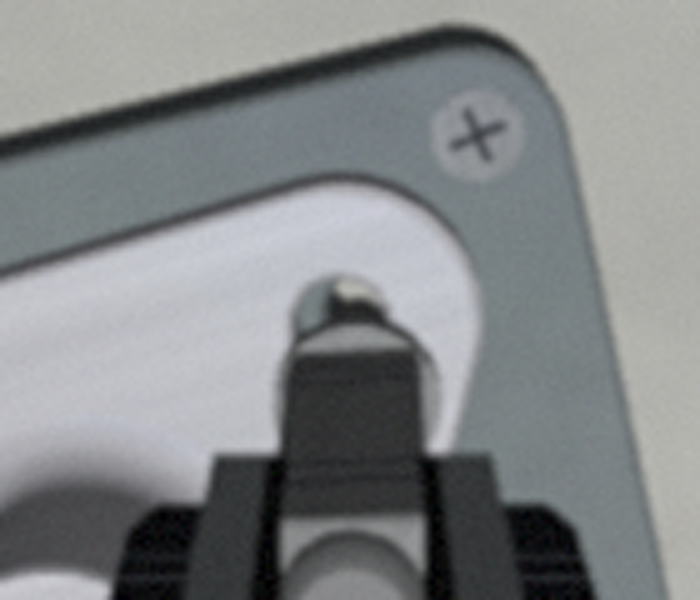

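The plate's hole shows through the flange hole, from about x=330 rightwards with its centre near x≈375. The tip at 367 lies inside it, so I'll go down gently with a slight push onward.

Call:
arm_command --commands '[{"delta_pos": [0, 0.03, 0.05], "roll": 0, "hand": 1}, {"delta_pos": [0, 0.04, 0.1], "roll": 0, "hand": 1}, {"delta_pos": [0, 0.04, 0.15], "roll": 0, "hand": 1}, {"delta_pos": [0, 0.04, 0.15], "roll": 0, "hand": 1}]'

```text
time_s: 8.0
tool_pos: [0.4465, 0.0987, 0.0597]
tcp_rot: [-3.141, -0.001, 2.83]
force: [-1.6, -2.5, -1.2]
gripper_width: 0.15
grip_force: 69.0
```

Call:
arm_command --commands '[{"delta_pos": [0, 0, 0.05], "roll": 0, "hand": 1}, {"delta_pos": [0, 0, 0.1], "roll": 0, "hand": 1}, {"delta_pos": [0, 0, 0.1], "roll": 0, "hand": 1}]'

```text
time_s: 8.3
tool_pos: [0.4465, 0.0987, 0.0557]
tcp_rot: [-3.141, -0.001, 2.83]
force: [-2.1, -2.7, -2.3]
gripper_width: 0.15
grip_force: 68.9
```

Call:
arm_command --commands '[{"delta_pos": [0, 0, 0.04], "roll": 0, "hand": 1}, {"delta_pos": [0, 0, 0.08], "roll": 0, "hand": 1}, {"delta_pos": [0, 0, 0.08], "roll": 0, "hand": 1}]'

```text
time_s: 8.6
tool_pos: [0.4466, 0.0987, 0.0526]
tcp_rot: [-3.141, -0.0, 2.83]
force: [-0.8, -2.6, -1.9]
gripper_width: 0.15
grip_force: 69.0
```

Call:
arm_command --commands '[{"delta_pos": [0, 0, 0.03], "roll": 0, "hand": 1}, {"delta_pos": [0, 0, 0.06], "roll": 0, "hand": 1}, {"delta_pos": [0, 0, 0.06], "roll": 0, "hand": 1}]'

```text
time_s: 8.9
tool_pos: [0.4467, 0.0988, 0.0504]
tcp_rot: [-3.142, -0.0, 2.83]
force: [-0.9, -2.7, -1.9]
gripper_width: 0.15
grip_force: 69.1
```

Call:
arm_command --commands '[{"delta_pos": [0, 0, 0.025], "roll": 0, "hand": 1}, {"delta_pos": [0, 0, 0.05], "roll": 0, "hand": 1}, {"delta_pos": [0, 0, 0.05], "roll": 0, "hand": 1}]'

```text
time_s: 9.2
tool_pos: [0.4468, 0.0988, 0.0484]
tcp_rot: [3.142, -0.0, 2.83]
force: [-2.3, -2.4, -0.7]
gripper_width: 0.148
grip_force: 69.1
```

Call:
arm_command --commands '[{"delta_pos": [0, 0, 0.025], "roll": 0, "hand": 1}, {"delta_pos": [0, 0, 0.05], "roll": 0, "hand": 1}, {"delta_pos": [0, 0, 0.05], "roll": 0, "hand": 1}]'

```text
time_s: 9.5
tool_pos: [0.4467, 0.0988, 0.0463]
tcp_rot: [-3.142, -0.0, 2.83]
force: [-2.4, -2.9, -1.6]
gripper_width: 0.149
grip_force: 69.1
```

Call:
arm_command --commands '[{"delta_pos": [0, 0, 0.02], "roll": 0, "hand": 1}, {"delta_pos": [0, 0, 0.04], "roll": 0, "hand": 1}, {"delta_pos": [0, 0, 0.04], "roll": 0, "hand": 1}]'

```text
time_s: 9.8
tool_pos: [0.4467, 0.0988, 0.0448]
tcp_rot: [-3.142, -0.0, 2.83]
force: [-3.0, -1.9, -0.9]
gripper_width: 0.144
grip_force: 69.1
```

Call:
arm_command --commands '[{"delta_pos": [0, 0, 0.02], "roll": 0, "hand": 1}, {"delta_pos": [0, 0, 0.04], "roll": 0, "hand": 1}, {"delta_pos": [0, 0, 0.04], "roll": 0, "hand": 1}]'

```text
time_s: 10.1
tool_pos: [0.4474, 0.0991, 0.0441]
tcp_rot: [3.141, 0.001, 2.829]
force: [-5.0, -0.0, 13.8]
gripper_width: 0.151
grip_force: 70.8
```

Call:
arm_command --commands '[{"delta_pos": [0, 0, -0.02], "roll": 0, "hand": 1}, {"delta_pos": [0, 0, -0.02], "roll": 0, "hand": 0.2}, {"delta_pos": [0, 0, -0.02], "roll": 0, "hand": 0.1}, {"delta_pos": [0, 0, -0.02], "roll": 0, "hand": 0.1}, {"delta_pos": [0, 0, -0.02], "roll": 0, "hand": 0.1}, {"delta_pos": [0, 0, -1], "roll": 0, "hand": 0}, {"delta_pos": [0, 0, -2.2], "roll": 0, "hand": 0}, {"delta_pos": [0, 0, -2.2], "roll": 0, "hand": 0}, {"delta_pos": [0, 0, -2.2], "roll": 0, "hand": 0}, {"delta_pos": [0, 0, -2.2], "roll": 0, "hand": 0}]'

```text
time_s: 11.1
tool_pos: [0.4461, 0.0986, 0.1305]
tcp_rot: [-3.141, -0.001, 2.83]
force: [0.2, -1.1, -0.3]
gripper_width: 0.498
grip_force: 0.0
```

Run:
```python
from h import *
w=env.get_image("wrist"); w=env.get_image("wrist"); save(w,"w7.png")
import pickle; pickle.dump(w,open("w7.pkl","wb"))
goto([.4502,-.2206,.14])
c=w["pixels"][130:290,220:430,::-1]; cv2.imwrite("pics/w7c.png",cv2.resize(c,(787,600),interpolation=cv2.INTER_CUBIC))
```

```text
t 11.2 tcp [0.4458 0.0985 0.1301] yaw [-3.14e+00 -2.00e-03  2.83e+00] F [0.2 0.  0.7] w 0.498
delta [-2.551 -7.561 -0.245]
```

View pics/w7c.png

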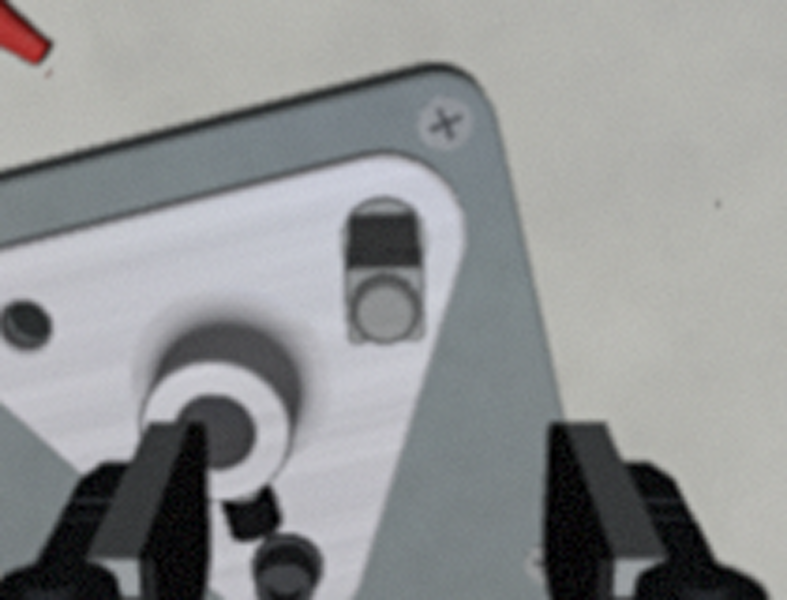

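The drift stands upright and seated at crop (385,300). The right hole at (27,325) is dark all through, so it is in line with the plate. Next is the bolt.

Call:
arm_command --commands '[{"delta_pos": [-2.6, -7.59, 0], "roll": 0, "hand": 0}, {"delta_pos": [-2.6, -7.59, 0], "roll": 0, "hand": 0}, {"delta_pos": [-2.6, -7.59, 0], "roll": 0, "hand": 0}, {"delta_pos": [-2.6, -7.59, 0], "roll": 0, "hand": 0}, {"delta_pos": [-2.6, -7.59, 0], "roll": 0, "hand": 0}, {"delta_pos": [-2.6, -7.59, 0], "roll": 0, "hand": 0}, {"delta_pos": [-2.6, -7.59, 0], "roll": 0, "hand": 0}, {"delta_pos": [-2.6, -7.59, 0], "roll": 0, "hand": 0}, {"delta_pos": [-2.6, -7.59, 0], "roll": 0, "hand": 0}, {"delta_pos": [-2.6, -7.59, 0], "roll": 0, "hand": 0}, {"delta_pos": [-2.6, -7.59, 0.5], "roll": 0, "hand": 0}, {"delta_pos": [-2.6, -7.59, 0.5], "roll": 0, "hand": 0}]'

```text
time_s: 12.4
tool_pos: [0.4513, -0.2201, 0.1096]
tcp_rot: [3.141, -0.004, 2.831]
force: [0.1, 0.1, 0.3]
gripper_width: 0.496
grip_force: 0.0
```

Run:
```python
from h import *
import pickle; p=pickle.load(open("w7.pkl","rb"))
f=lambda u,v,z:pt(p,[220+u/3.75,130+v/3.75],z)
H=f(27,325,.032);C=f(385,309,.087); print("holeR",H,"driftcap",C,"dist",np.linalg.norm((H-C)[:2]))
# predicted right plate hole
O=np.array([.5175,.0540]);a=np.radians(-13.53);r=np.array([.45084,-.00119])-O
print("pred",O+[np.cos(a)*r[0]-np.sin(a)*r[1],np.sin(a)*r[0]+np.cos(a)*r[1]])
w=env.get_image("wrist"); w=env.get_image("wrist"); save(w,"w8.png")
t=env.read_state()["tool_pos"]
bx=env.boxes_of("bolt",w); print([(b["score"],b["xy"],pt(w,b["xy"],.045)) for b in bx[:2]])
g=cv2.cvtColor(w["pixels"],cv2.COLOR_RGB2GRAY); uv=proj(w,[[.4502,-.2206,.048]])[0]; print(uv)
m=(g<75).astype(np.uint8); x,y=uv.astype(int); sub=np.zeros_like(m); sub[y-16:y+17,x-16:x+17]=m[y-16:y+17,x-16:x+17]
n,l,st,ce=cv2.connectedComponentsWithStats(sub); print(st[1:],ce[1:],[pt(w,c,.045) for c in ce[1:]])
goto([.4517,-.2223,.04])
```

```text
holeR [0.4402825  0.01575898 0.032     ] driftcap [0.44509127 0.10155782 0.087     ] dist 0.0859334933711648
pred [0.43977803 0.01593706]
[(0.79, [321.2, 198.2], array([ 0.44688747, -0.21706793,  0.045     ]))]
[318.05688292 204.73554348]
[[310 193  21  23 355]] [[320.35211268 204.06197183]] [array([ 0.45106406, -0.21907587,  0.045     ])]
t 12.55 tcp [ 0.4528 -0.2214  0.1116] yaw [ 3.142 -0.     2.831] F [0.4 0.1 0.9] w 0.498
delta [ 0.019 -0.03   1.791]
```

Call:
arm_command --commands '[{"delta_pos": [0.015, -0.03, 0.9], "roll": 0, "hand": 0}, {"delta_pos": [0.015, -0.03, 1.6], "roll": 0, "hand": 0}, {"delta_pos": [0.015, -0.03, 1.79], "roll": 0, "hand": 0}, {"delta_pos": [0.015, -0.03, 1.79], "roll": 0, "hand": 0}, {"delta_pos": [0.015, -0.03, 1.79], "roll": 0, "hand": 1}, {"delta_pos": [0.015, -0.03, 1.79], "roll": 0, "hand": 1}, {"delta_pos": [0.015, -0.03, 1.79], "roll": 0, "hand": 1}, {"delta_pos": [0.015, -0.03, 1.79], "roll": 0, "hand": 1}, {"delta_pos": [0.015, -0.03, 1.79], "roll": 0, "hand": 1}]' --grip_force 50

```text
time_s: 13.45
tool_pos: [0.4519, -0.2232, 0.0401]
tcp_rot: [-3.141, 0.001, 2.83]
force: [-0.1, -0.2, -0.0]
gripper_width: 0.001
grip_force: 0.0
```

Run:
```python
from h import *
w=env.get_image("wrist"); save(w,"w9.png")
print([(b["score"],b["xy"],pt(w,b["xy"],.045)) for b in env.boxes_of("bolt",w)[:3]])
c=w["pixels"][170:330,220:430,::-1]; a=cv2.resize(c,(787,600),interpolation=cv2.INTER_CUBIC)
v=cv2.imread("pics/w8.png")[130:290,220:430]
cv2.imwrite("pics/w9c.png",np.hstack([cv2.resize(c,(400,305),interpolation=cv2.INTER_CUBIC),cv2.resize(v,(400,305),interpolation=cv2.INTER_CUBIC)]))
```

```text
[(0.73, [324.6, 230.6], array([ 0.44644828, -0.21789868,  0.045     ]))]
```

View pics/w9c.png

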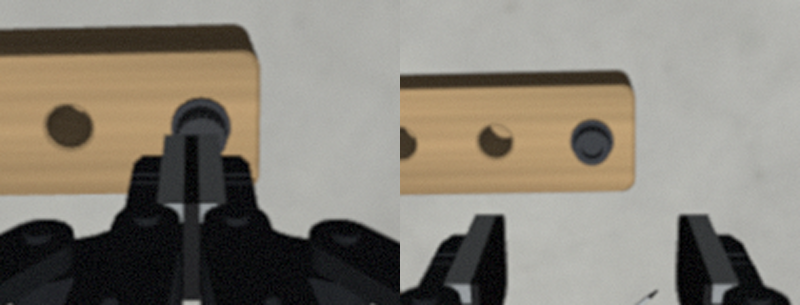

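The left half shows the shut fingertips overlapping the lower part of the bolt head, with nothing between them. The right half shows the bolt still upright in the rack at full-frame (320.8,204.5).

Run:
```python
from h import *
w=env.get_image("wrist"); s=env.read_state(); t=s["tool_pos"]; Rm=R.from_euler("xyz",s["tcp_rot"]).as_matrix()
for q in([.011,0,0],[0,0,0],[.011,0,-.038],[0.011,0,-.019]): print(q,proj(w,[t+Rm@np.array(q)])[0])
for z in(.038,.048): 
    B=pt(w,[325.5,236.7],z); print(z,B,"in tool",Rm.T@(B-t))
# circle fit of head/collar in w8 and here
for n,(x,y) in(("w8",(320,204)),("w9",(325,236))):
    im=cv2.imread(f"pics/{n}.png").astype(int); sub=im[y-18:y+19,x-18:x+19]; wood=(sub[:,:,2]-sub[:,:,0])>35
    print(n); print("\n".join("".join("." if v else "#" for v in r) for r in wood))
```

```text
[0.011, 0, 0] [318.43683102 220.1323907 ]
[0, 0, 0] [318.47092653 238.62216817]
[0.011, 0, -0.038] [317.98200241 248.83410919]
[0.011, 0, -0.019] [318.23501645 232.858368  ]
0.038 [ 0.45251092 -0.21917425  0.038     ] in tool [0.00043257 0.00397547 0.0017769 ]
0.048 [ 0.44855462 -0.21808277  0.048     ] in tool [ 0.00453226  0.00380044 -0.00822337]
w8
.....................................
.....................................
.....................................
.....................................
.....................................
.....................................
.....................................
...............#######...............
.............############............
............##############...........
...........################..........
..........##################.........
.........####################........
.........####################........
........#####################........
........######################.......
........######################.......
........######################.......
........######################.......
........################
[... 1368 characters left out ...]
#############...
...###############################...
...###############################...
...###############################...
...###############################...
#################################....
#################################....
################################.....
################################.....
################################.....
###############################......
###############################......
###############################......
##############################.......
#############################........
##############################.......
#####################################
#####################################
#####################################
```

The fingers shut without catching the head, so the tips evidently stand higher than I took them to. I'll feel down gently with them shut to find the head's top.

Call:
arm_command --commands '[{"delta_pos": [0, 0, 0.025], "roll": 0, "hand": 1}, {"delta_pos": [0, 0, 0.05], "roll": 0, "hand": 1}, {"delta_pos": [0, 0, 0.05], "roll": 0, "hand": 1}]'

```text
time_s: 13.9
tool_pos: [0.4516, -0.223, 0.0375]
tcp_rot: [3.142, -0.0, 2.83]
force: [-0.1, -0.0, 0.6]
gripper_width: 0.001
grip_force: 0.0
```

Call:
arm_command --commands '[{"delta_pos": [0, 0, 0.025], "roll": 0, "hand": 1}, {"delta_pos": [0, 0, 0.05], "roll": 0, "hand": 1}, {"delta_pos": [0, 0, 0.05], "roll": 0, "hand": 1}]'

```text
time_s: 14.2
tool_pos: [0.4516, -0.223, 0.0355]
tcp_rot: [3.142, -0.0, 2.83]
force: [0.9, 0.2, -0.9]
gripper_width: -0.0
grip_force: 0.0
```

Call:
arm_command --commands '[{"delta_pos": [0, 0, 0.025], "roll": 0, "hand": 1}, {"delta_pos": [0, 0, 0.05], "roll": 0, "hand": 1}, {"delta_pos": [0, 0, 0.05], "roll": 0, "hand": 1}]'

```text
time_s: 14.5
tool_pos: [0.4516, -0.223, 0.0335]
tcp_rot: [3.142, -0.0, 2.83]
force: [-0.1, 0.6, -0.4]
gripper_width: 0.002
grip_force: 0.0
```

Call:
arm_command --commands '[{"delta_pos": [0, 0, 0.025], "roll": 0, "hand": 1}, {"delta_pos": [0, 0, 0.05], "roll": 0, "hand": 1}, {"delta_pos": [0, 0, 0.05], "roll": 0, "hand": 1}]'

```text
time_s: 14.8
tool_pos: [0.4516, -0.2231, 0.0315]
tcp_rot: [-3.142, -0.0, 2.83]
force: [-0.4, 0.5, -0.5]
gripper_width: -0.001
grip_force: 0.0
```

Call:
arm_command --commands '[{"delta_pos": [0, 0, 0.025], "roll": 0, "hand": 1}, {"delta_pos": [0, 0, 0.05], "roll": 0, "hand": 1}, {"delta_pos": [0, 0, 0.05], "roll": 0, "hand": 1}]'

```text
time_s: 15.1
tool_pos: [0.4516, -0.223, 0.0296]
tcp_rot: [3.142, -0.0, 2.83]
force: [-0.1, 0.4, -0.1]
gripper_width: 0.002
grip_force: 0.0
```

Call:
arm_command --commands '[{"delta_pos": [0, 0, 0.025], "roll": 0, "hand": 1}, {"delta_pos": [0, 0, 0.05], "roll": 0, "hand": 1}, {"delta_pos": [0, 0, 0.05], "roll": 0, "hand": 1}]'

```text
time_s: 15.4
tool_pos: [0.4516, -0.223, 0.0275]
tcp_rot: [3.142, -0.0, 2.83]
force: [0.8, -1.0, -0.1]
gripper_width: 0.001
grip_force: 0.0
```

Call:
arm_command --commands '[{"delta_pos": [0, 0, 0.025], "roll": 0, "hand": 1}, {"delta_pos": [0, 0, 0.05], "roll": 0, "hand": 1}, {"delta_pos": [0, 0, 0.05], "roll": 0, "hand": 1}]'

```text
time_s: 15.7
tool_pos: [0.4516, -0.223, 0.0255]
tcp_rot: [3.142, -0.0, 2.83]
force: [0.2, 1.2, -0.3]
gripper_width: -0.002
grip_force: 0.0
```

Call:
arm_command --commands '[{"delta_pos": [0, 0, 0.025], "roll": 0, "hand": 1}, {"delta_pos": [0, 0, 0.05], "roll": 0, "hand": 1}, {"delta_pos": [0, 0, 0.05], "roll": 0, "hand": 1}]'

```text
time_s: 16.0
tool_pos: [0.4516, -0.223, 0.0235]
tcp_rot: [3.142, -0.0, 2.83]
force: [-0.4, -0.3, -0.1]
gripper_width: 0.001
grip_force: 0.0
```

Call:
arm_command --commands '[{"delta_pos": [0, 0, 0.025], "roll": 0, "hand": 1}, {"delta_pos": [0, 0, 0.05], "roll": 0, "hand": 1}, {"delta_pos": [0, 0, 0.05], "roll": 0, "hand": 1}]'

```text
time_s: 16.3
tool_pos: [0.4518, -0.2231, 0.0217]
tcp_rot: [3.142, 0.0, 2.83]
force: [1.0, -0.3, 0.9]
gripper_width: 0.002
grip_force: 0.2
```

Call:
arm_command --commands '[{"delta_pos": [0, 0, 0.025], "roll": 0, "hand": 1}, {"delta_pos": [0, 0, 0.025], "roll": 0, "hand": 1}]'

```text
time_s: 16.5
tool_pos: [0.4519, -0.2232, 0.0215]
tcp_rot: [-3.142, 0.0, 2.83]
force: [-2.9, 1.0, 13.3]
gripper_width: 0.001
grip_force: 6.7
```

Contact with the head's top comes at TCP 0.0216, so the real tips are about 26 mm behind the stated TCP. I'll grip the head at TCP 0.014.

Call:
arm_command --commands '[{"delta_pos": [0, 0.03, -0.3], "roll": 0, "hand": 1}, {"delta_pos": [0, 0.03, -0.3], "roll": 0, "hand": 0.2}, {"delta_pos": [0, 0.03, -0.3], "roll": 0, "hand": 0.2}, {"delta_pos": [0, 0.03, -0.3], "roll": 0, "hand": 0.2}, {"delta_pos": [0, 0.03, -0.1], "roll": 0, "hand": 0.2}, {"delta_pos": [0, 0.03, 0.16], "roll": 0, "hand": 0.2}, {"delta_pos": [0, 0.03, 0.16], "roll": 0, "hand": 0.6}, {"delta_pos": [0, 0.03, 0.16], "roll": 0, "hand": 1}, {"delta_pos": [0, 0.03, 0.16], "roll": 0, "hand": 1}, {"delta_pos": [0, 0.03, 0.16], "roll": 0, "hand": 1}, {"delta_pos": [0, 0.03, 0.16], "roll": 0, "hand": 1}]' --grip_force 50

```text
time_s: 17.6
tool_pos: [0.4522, -0.222, 0.0144]
tcp_rot: [-3.142, 0.0, 2.83]
force: [-0.7, -0.0, -0.7]
gripper_width: 0.133
grip_force: 48.7
```

Call:
arm_command --commands '[{"delta_pos": [0, 0, -0.9], "roll": 0, "hand": 1}, {"delta_pos": [0, 0, -1.75], "roll": 0, "hand": 1}, {"delta_pos": [2.05, 5.52, -1.75], "roll": 0, "hand": 1}, {"delta_pos": [2.05, 5.52, -1.75], "roll": 0, "hand": 1}, {"delta_pos": [2.05, 5.52, -1.75], "roll": 0, "hand": 1}, {"delta_pos": [2.05, 5.52, -1.75], "roll": 0, "hand": 1}, {"delta_pos": [2.05, 5.52, -1.75], "roll": 0, "hand": 1}, {"delta_pos": [2.05, 5.52, -1.75], "roll": 0, "hand": 1}, {"delta_pos": [2.05, 5.52, -1.75], "roll": 0, "hand": 1}, {"delta_pos": [2.05, 5.52, -1.75], "roll": 0, "hand": 1}, {"delta_pos": [2.05, 5.52, -1.75], "roll": 0, "hand": 1}]'

```text
time_s: 18.7
tool_pos: [0.4419, 0.0124, 0.0843]
tcp_rot: [-3.141, 0.0, 2.828]
force: [0.5, -0.2, -0.8]
gripper_width: 0.133
grip_force: 49.0
```

Run:
```python
from h import *
w=env.get_image("wrist"); w=env.get_image("wrist"); save(w,"w10.png")
import pickle; pickle.dump(w,open("w10.pkl","wb"))
goto([.4417,.0134,.055])
s=env.read_state();t=s["tool_pos"]; off=np.array([-.0015,.003,0])
print("hole px",proj(w,[[.4403,.0158,.032]]),"bolt bottom px",proj(w,[t+off-[0,0,.0064]]), "collar",proj(w,[t+off+[0,0,.0216]]))
g=cv2.cvtColor(w["pixels"],cv2.COLOR_RGB2GRAY)
u,v=proj(w,[[.4403,.0158,.032]])[0].astype(int); print(u,v)
sub=g[v-16:v+60,u-25:u+26]
print("\n".join(str(v-16+i)+" "+"".join(" .:-=+*#%@"[::-1][min(9,int(x)//24)] for x in r) for i,r in enumerate(sub)))
```

```text
t 18.8 tcp [0.4418 0.0124 0.0843] yaw [-3.141 -0.     2.828] F [ 0.1  0.5 -0.7] w 0.135
delta [0.011 0.022 0.731]
hole px [[322.71366995 207.14198334]] bolt bottom px [[322.70407143 230.67341462]] collar [[323.11693162 251.18025306]]
322 207
191 =++=-::....................:...:::.::::::::::::::::
192 ===-::...................:.:::::::::::::::::::::.::
193 +=-::............:.....:::::::::::::::::::::::::...
194 +=-:....:..:........::::::::::::::::::::::.:.::...:
195 =-::............:::::::::::::::.::.::::.:..::..:...
196 =-::...:....::::::::::::::::.:::::.:....:........:.
197 -::.......:::::::::::::::::::::.:::..::.:...::.....
198 -::.:..:::::::::::::::------:::..:.....:..::..:....
199 -:::::::::::::::.::---:::::---:....::..............
200 :::::::::::::::::---:::::::::--::..................
201 :::::::::.::.:.::=+=-:::::::-=+=:..................
202 ::.:::.:::::...:-+#*+-:::--=+*#+-:.................
203 ::.::..:......::=*%%#*+==++*#%%*=:............::...
204 :.:.:..::.:...:-+#%%%%#####%%%%#+-:.......:........
205 :.............:=+#%%%%%%%%%%%%%#*=:..:...:.........
206 :........:...:
[... 2697 characters left out ...]
%@%%%%%@%@@@@@@@@%##########
255 ######%@@@@@@%@%%%@@%%%%@%%%@%%%@@@@@@@@%##########
256 #####%%@@@@@@@@%%%%%%%%%%%%%%%%%%%@@@@@@%##########
257 ######%@@@@@%%@%%%###########%%%%%@@@@@@%##########
258 #####%%@@@@%%%%################%%%%%@@@@%%#########
259 #####%%@@@@@%%###################%%%@@@@@%#########
260 #####%@@@@@%%#####################%%@@@@@%#########
261 #####%@@@@@%#######################%@@@@@%#########
262 #####%@@@@%%#######################%%@@@@%#########
263 #####%@@@@@#########################%@@@@%#########
264 #####%@@@@@#########################@@@@@%#########
265 ####%%@@@@@%########################%@@@@%%########
266 ####%%@@@@%%########################%@@@@%%########
```

Run:
```python
from h import *
import pickle; w=pickle.load(open("w10.pkl","rb")); t=env.read_state()["tool_pos"]
H=pt(w,[321,207],.032); T=pt(w,[320,237.7],t[2]-.0064); C=pt(w,[321,261],t[2]+.0216)
print(H,T-t,C-t)
goto(t+np.r_[(H-T)[:2],-.032])
```

```text
[0.43982121 0.01466781 0.032     ] [ 0.00218061  0.00016028 -0.0064    ] [0.00328362 0.00034898 0.0216    ]
t 18.8 tcp [0.4418 0.0124 0.0843] yaw [-3.141 -0.     2.828] F [ 0.1  0.5 -0.7] w 0.135
delta [0.116 0.017 0.8  ]
```

Call:
arm_command --commands '[{"delta_pos": [0.115, 0.017, 0.4], "roll": 0, "hand": 1}, {"delta_pos": [0.115, 0.017, 0.9], "roll": 0, "hand": 1}, {"delta_pos": [0.115, 0.017, 0.9], "roll": 0, "hand": 1}, {"delta_pos": [0.115, 0.017, 0.9], "roll": 0, "hand": 1}]'

```text
time_s: 19.2
tool_pos: [0.4374, 0.015, 0.0483]
tcp_rot: [-3.141, -0.001, 2.829]
force: [0.3, 0.2, -0.2]
gripper_width: 0.13
grip_force: 49.0
```

Run:
```python
from h import *
w=env.get_image("wrist"); w=env.get_image("wrist"); save(w,"w11.png")
import pickle; pickle.dump(w,open("w11.pkl","wb"))
s=env.read_state();t=s["tool_pos"]; print(t,s["force"])
print("hole px",proj(w,[[.4398,.0147,.032]]),"tip px",proj(w,[t+[.0022,.0002,-.0064]]))
g=cv2.cvtColor(w["pixels"],cv2.COLOR_RGB2GRAY)
u,v=proj(w,[[.4398,.0147,.032]])[0].astype(int); print(u-25,v-14)
sub=g[v-14:v+30,u-25:u+26]
print("\n".join(str(v-14+i)+" "+"".join(" .:-=+*#%@"[::-1][min(9,int(x)//24)] for x in r) for i,r in enumerate(sub)))
```

```text
[0.4382474  0.01517842 0.04898087] [-0.82892905 -0.03698615 -0.52653171]
hole px [[318.92709482 231.05980576]] tip px [[320.31104908 238.33923772]]
293 217
217 ::......................:.....:....................
218 ::.................................................
219 :...........:......:......:.:......................
220 .......................:::::::.....................
221 .........::.:......:::---::::--::..................
222 ..................::-===-:::-===-:.................
223 .......:.........::=+***+===++*+=-:................
224 .................:=+*#########%#*+-:...............
225 ................:-+#%%%%%%%%%%%%%*+-:..............
226 ...............:-+#%%##%%%%%%%%%%#*=:..............
227 ...............:=*#%%%#%%#%%%%%%%%#+-:.............
228 ..............:-=*%%%###%#%%%#%%%%%*=:.............
229 ..............:-=*%%%%#%%%%%%%%%%%%*=-:............
230 ..............:-+*##%%%%%%#%%%%%%%%*=-:............
231 ..............:-+*###%%%%#####%%%##*=-:............
232 ..............:-=***###############*=-:............
233 ..............::=****####*####**###*=::.....
[... 819 characters left out ...]
%%%%%%%%%#######%%@@%%######
249 ###########%@@@%####%%%%%@%@%@%%%%%####%@@@%#######
250 ##########%@%@@%###%%@@@@%@@%%%@@@%%###%@@@%%######
251 ###########%@@@%%%%%%@@%@%%%@@@%%@@%%%#%@@@@%######
252 ##########%%@@@%%@@@@@@@@%@%%%@@%%@@%%%@@@@@%######
253 ##########%%@@@@%@@@@%@%@%%%%%%%%%%@%@@@@@@@%######
254 ##########%@@@@@@@@@@%@@%%%%%%%%@@%@%%@@@@@@%######
255 ##########%@@@@@@%%@%%%@%%%%%%%%%%%%%@@@@@@@%######
256 ##########%@@@@@@@%%%%%%%%%%%%%%%%%%%%@@@@@@%%#####
257 ##########%@@@@@%%%%%%###########%%%%%%@@@@@%%#####
258 ##########%@@@@%%%%#################%%%%@@@@%%#####
259 #########%%@@@@%%%###################%%%@@@@%%#####
260 #########%@@@@@@%######################%@@@@@%#####
```

The hole centre is at (318.8,230.7) and the shank tip centre column at 320, within about 1 mm. Now to lower and feel.

Call:
arm_command --commands '[{"delta_pos": [0.01, -0.02, 0.15], "roll": 0, "hand": 1}, {"delta_pos": [0.01, -0.02, 0.25], "roll": 0, "hand": 1}, {"delta_pos": [0.01, -0.02, 0.3], "roll": 0, "hand": 1}, {"delta_pos": [0.01, -0.02, 0.3], "roll": 0, "hand": 1}]'

```text
time_s: 19.7
tool_pos: [0.4368, 0.0148, 0.036]
tcp_rot: [-3.141, -0.0, 2.83]
force: [0.5, -0.2, 0.1]
gripper_width: 0.131
grip_force: 49.0
```

Call:
arm_command --commands '[{"delta_pos": [0, 0, 0.05], "roll": 0, "hand": 1}, {"delta_pos": [0, 0, 0.1], "roll": 0, "hand": 1}, {"delta_pos": [0, 0, 0.1], "roll": 0, "hand": 1}]'

```text
time_s: 20.0
tool_pos: [0.437, 0.0148, 0.0321]
tcp_rot: [3.142, -0.0, 2.83]
force: [-0.2, 0.7, -0.8]
gripper_width: 0.132
grip_force: 48.9
```

Call:
arm_command --commands '[{"delta_pos": [0, 0, 0.03], "roll": 0, "hand": 1}, {"delta_pos": [0, 0, 0.06], "roll": 0, "hand": 1}, {"delta_pos": [0, 0, 0.06], "roll": 0, "hand": 1}]'

```text
time_s: 20.3
tool_pos: [0.437, 0.0148, 0.0298]
tcp_rot: [-3.142, 0.0, 2.83]
force: [-0.1, -0.4, -0.3]
gripper_width: 0.136
grip_force: 48.9
```

Call:
arm_command --commands '[{"delta_pos": [0, 0, 0.025], "roll": 0, "hand": 1}, {"delta_pos": [0, 0, 0.05], "roll": 0, "hand": 1}, {"delta_pos": [0, 0, 0.05], "roll": 0, "hand": 1}]'

```text
time_s: 20.6
tool_pos: [0.437, 0.0148, 0.0278]
tcp_rot: [-3.142, 0.0, 2.83]
force: [0.8, -0.1, -0.2]
gripper_width: 0.133
grip_force: 48.9
```

In the plate's hole. Going on down: home is at TCP about 0.0104.

Call:
arm_command --commands '[{"delta_pos": [0, 0, 0.07], "roll": 0, "hand": 1}, {"delta_pos": [0, 0, 0.14], "roll": 0, "hand": 1}, {"delta_pos": [0, 0, 0.2], "roll": 0, "hand": 1}, {"delta_pos": [0, 0, 0.2], "roll": 0, "hand": 1}]'

```text
time_s: 21.0
tool_pos: [0.4369, 0.0148, 0.0195]
tcp_rot: [-3.142, -0.0, 2.83]
force: [1.5, -0.4, -1.5]
gripper_width: 0.133
grip_force: 48.9
```

Call:
arm_command --commands '[{"delta_pos": [0, 0, 0.06], "roll": 0, "hand": 1}, {"delta_pos": [0, 0, 0.12], "roll": 0, "hand": 1}, {"delta_pos": [0, 0, 0.18], "roll": 0, "hand": 1}, {"delta_pos": [0, 0, 0.18], "roll": 0, "hand": 1}]'

```text
time_s: 21.4
tool_pos: [0.4371, 0.0148, 0.0125]
tcp_rot: [3.142, 0.0, 2.83]
force: [1.6, -0.1, -1.8]
gripper_width: 0.13
grip_force: 48.9
```

Call:
arm_command --commands '[{"delta_pos": [0, 0, 0.025], "roll": 0, "hand": 1}, {"delta_pos": [0, 0, 0.05], "roll": 0, "hand": 1}, {"delta_pos": [0, 0, 0.05], "roll": 0, "hand": 1}]'

```text
time_s: 21.7
tool_pos: [0.4372, 0.0148, 0.0107]
tcp_rot: [3.141, 0.0, 2.83]
force: [2.1, -0.6, 0.5]
gripper_width: 0.135
grip_force: 48.9
```

Call:
arm_command --commands '[{"delta_pos": [0, 0, 0.01], "roll": 0, "hand": 1}, {"delta_pos": [0, 0, 0.01], "roll": 0, "hand": 0.6}, {"delta_pos": [0, 0, 0.01], "roll": 0, "hand": 0.3}, {"delta_pos": [0, 0, 0.01], "roll": 0, "hand": 0.3}, {"delta_pos": [0, 0, 0.01], "roll": 0, "hand": 0.3}, {"delta_pos": [0, 0, -1], "roll": 0, "hand": 0.3}, {"delta_pos": [0, 0, -2.5], "roll": 0, "hand": 0.3}, {"delta_pos": [0, 0, -2.5], "roll": 0, "hand": 0.3}, {"delta_pos": [0, 0, -2.5], "roll": 0, "hand": 0.3}, {"delta_pos": [0, 0, -2.5], "roll": 0, "hand": 0.3}]'

```text
time_s: 22.7
tool_pos: [0.4363, 0.0148, 0.11]
tcp_rot: [-3.141, -0.001, 2.83]
force: [-0.1, 0.0, -0.7]
gripper_width: 0.346
grip_force: 0.0
```

Run:
```python
from h import *
w=env.get_image("wrist"); w=env.get_image("wrist"); save(w,"w12.png")
s=env.read_state(); print(s["tool_pos"],s["force"],s["gripper_width"])
g=cv2.cvtColor(w["pixels"],cv2.COLOR_RGB2GRAY)
for n,P,z in(("bolt",[.4398,.0147],.034),("drift",[.4459,.1019],.04)):
    u,v=proj(w,[[*P,z]])[0].astype(int); print(n,u,v,"center char 22, row",v)
    sub=g[v-18:v+26,u-22:u+23]
    print("\n".join(str(v-18+i)+" "+"".join(" .:-=+*#%@"[::-1][min(9,int(x)//24)] for x in r) for i,r in enumerate(sub)))
```

```text
[0.43566017 0.01474839 0.10920018] [ 0.25376611  0.70987057 -0.68891027] 0.349088728893581
bolt 320 206 center char 22, row 206
188 ====+++=-::......................:.:..:::::.:
189 ====++=-:.....................:.:..::::::::::
190 ===++=-:.................::.::.::::::::::::::
191 ==++=-:....................::::::::::::::::::
192 =++=-:.........:.....:::::.::::::::::::::::::
193 =+=-::.....:..:...:::-----:::::::::::::::::::
194 =+=-:...:...:...::-==+*+++=-::::::::::::::::.
195 +=-:::.:.::..:::-=+*######**+-:::::::::.:.:.:
196 =-::::.:::::.::-+*##########*+=::::.:::::::.:
197 =-::::::::::::-+*##%%%%%%%%###*=::..:..:::..:
198 --:::::::::::-+###%%%@@@%%%%###+-:.:::::.....
199 -::::::::::::=*#%%@@%%%%%%%%%%#*=:....:...:.:
200 -:::::::::::-+##%@%%%####%%%%%%#*-:....:.....
201 -:::::::::::=*#%%%##########%%%#*=:....:.::.:
202 -::::::::::-+#%%%############%%%#+-:..:::..::
203 :::::::::.:-+#%%##############%%#+-:.:.::.:::
204 ::.::.:.:.:-+#%################%#*-:.::.::..:
205 ::.:::::...-+###################%*-:..:......
206 ::::::....:-+##########*#########*-:........:
207 ::..:.....:-+#####
[... 2765 characters left out ...]

194 :.:::::::.:::=*##%%%%%%%%%%%%%#*++*##**++====
195 ::::::::::::::-=+#%%%%%%%%%%%%#*+*###**+=====
196 ::::::::::::::::-+#%%%%%%%%%%%#*+*##**+======
197 :::::::::::::.:::-=*#%%%%%%%%%#*+*##**+======
198 ::::::::::::......:=+#%%%%%%%%#*+*##**+======
199 ::::::::...........:-+#%%%%%%%#*+*##**+======
200 :::::::::............-+#%%%%%%#+++##**+======
201 .::..:................-=#%%%%%#+=+*#**+======
202 :.....................:-*#%%%%#+==*##*+======
203 .......................:=*#%%%#+==+*#**======
204 ............:....:.::..::-+##%#+===+***+====-
205 ..............::::::::.:::==+##+====+***+====
206 .........:.::..::::::.::::::-=*+======+**++==
207 .......::.::::::::::::::::::::=+======++****+
```

The bolt's collar lies flat, centred at the hole (320,206), and the drift's shoulder is flush on the flange. The gripper is clear, so I'm handing it in.

```bash
python3 -c "
from rig import env; print(env.job_done())"
```

```text
the job is handed in; nothing more can be done
None
```

The drift is seated in the left hole and the bolt in the right, both let go and standing upright in the last pictures; I handed the job in after about 23 s of the 67 s, and no verdict came back.

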